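Pack the supplies box in its layers

ROBOT

A 6-joint arm with a two-finger parallel gripper is mounted at the origin on a cart in front of the work surface, level with it; the furniture and walls round the work are solid. World frame = base frame: x ahead of the robot, y to its left, z up, the work surface at z = 0. Lengths are in m, angles in degrees, forces in N, time in s.
With the tool pointing down it reaches from about 0.275 to 0.825 m from the base axis. Payload 4.9 kg.
Tool frame: the origin (TCP) lies midway between the tips of the shut fingers; the grasp point (between the pads) lies 19 mm behind it; z points along the fingers, y is the line along which they close (so a half turn about z gives the same grasp; the last joint's range is limited). The gripper opens to 85 mm and grips with 20 to 120 N. Pads are 22 mm wide; open, the fingers measure 114 mm over their backs; the gripper's body (76 mm by 85 mm) begins 54 mm behind the grasp point. The pads swing forward as they close: fully open they stand 13 mm farther back than shut.
Start: joints at [-83.491, 18.69, -11.035, 60.275, 0, 82.311], TCP at [0.135, -0.533, 0.231] pointing down, gripper open.
Joint ranges: [-152.03, 152.03], [-55.5, 102.48], [-74.3, 77.21], [-110.64, 120.58], [-84.22, 78.4], [-180, 180]. Speed limits (degrees/s): [147.25, 147.25, 180, 180, 180, 180].

INTERFACE

Orientations are given as a 3x3 rotation matrix whose columns are the frame's x, y, z axes.
In Python, from cell import env gives the robot as it stands.
- The arm moves only by the tool jog_arm, never from a script. Its argument "rows" is a list of rows, each a list of 3 entries, a list of its own where there are three numbers: the shift along the world's x, y, z scaled (see below), then the turn about the world's z scaled (see below), then the opening, from -1 (shut) to 1 (fully open). A call has exactly 5 rows; each row is the pose to reach, as a shift and turn from the pose commanded when the call began; what a row does not reach only later rows make up. The controller multiplies each number of a shift by 500 mm and each number of a turn by 60 degrees. A row lasts 1/8 s, in which the tool goes at most 62.5 mm and 10.7 degrees, less where a joint would pass 70% of its speed; a pose out of reach is approached as far as the arm can. A call with a number of a shift or a turn outside -1 to 1 is refused whole. A call with a gripper value outside its range is refused whole. The fingers move at their own pace and stop on an object; the grip force is fixed at half the most. Time passes only in rows, so rows that repeat a pose let the fingers close, or fill a call up. It gives the time, the measured TCP pose, the force, the opening and the grip force at its end, in the units of the state.
- env.get_state(): the state, without advancing time (a new reading comes with each control period).
- env.grab_frame(name): name is "side" or "top" or "wrist"; returns the picture (400x640x3 uint8, red, green, blue); there is no depth.
- env.camera_params(name): a dict with "fov_y" (degrees; the focal length in pixels is half the picture's height over the tangent of half this angle, whatever the lens; pixels are square), "cx", "cy" (the principal point, pixels), "R" (3x3) and "t" (3): a world point X has camera coordinates R X + t. Camera axes: x right, y down, z forward; pixel columns grow to the right and rows downward; lengths in m; the calibration is good to about 2 mm. A picture is of the moment at which its call begins: read the wrist's pose just before it. camera_params takes no time and is no camera call; for the wrist camera it gives the pose at the moment of the call.
- env.finish_job(): hands the job in; it is judged then, once.
The state is a dict: "time_s": time; "joint_positions": joint angles; "dq": joint speeds; "joint_efforts": joint torques, N m; "eef_pos": TCP position; "orientation": TCP orientation; "force": force on the tool from outside, world axes, zero at the start; "torque": the same for the moment, N m; "gripper_width": opening from 0.0 (shut) to 1.0 (fully open); "gripper_force": force on a finger pad.
Only numpy, scipy, OpenCV 4.12 (cv2) and the standard library are available. Lean on these libraries where they do the work, as an engineer would, in place of code of your own. Each camera call takes 0.05 s, during which the arm holds its last target. There are 200 camera calls.

TASK

Pack the white desk supplies box. First lay the box of staples flat on its floor, then set the grey lift-out tray in over it so that it rests level on its ledges; next put the USB stick in the tray's blue felt-lined compartment and the eraser in the bare one, and last put the lid on so that it sits fully home. Leave the mug where it stands.

Things in the scene. Friction and masses are not known exactly. Their poses are not given: they have to be found in the camera images.
- supply_box: White open box, fixed, 134 x 166 x 60 mm outside, a label frame on its -x face. Origin: centre of its underside; z up. Inside 128 x 160 mm, floor 5 mm thick; along both short ends (y = +-80 mm) runs a ledge 12 mm wide, its top 33 mm above the underside, leaving 128 x 136 mm of floor. Rounded rim at 60 mm.
- lift_tray: Grey lift-out tray 120 x 152 x 17 mm, walls 3 mm, 0.16 kg. Origin: centre of underside. Divider at y = 0; +y compartment (114 x 67) has blue felt (top at z 4 mm), -y one is bare (3 mm). Lift by the grip block mid-divider: 12 mm across y, 50 along x, top at z 25 mm. Fits supply_box either way round, long sides together, 4 mm spare a side; home with its underside 33 mm above the box's.
- box_lid: Dark wooden lid 140 x 172 mm, 6 mm thick, on a black plug rim 120 x 152 mm reaching 6 mm below it; 0.22 kg. Origin: centre, foot of the plug rim; plate top at z 12 mm. Lift by the steel bar: 14 mm across x, 70 along y, top at z 34 mm. Goes on supply_box either way round, long sides together, rim inside the walls, 4 mm spare a side; home with its origin 54 mm above the box's underside.
- staple_box: Small dark grey box of staples with a pale top, 38 x 60 x 22 mm (x, y, z), lying flat; 0.09 kg. Origin: centre of its underside; z up. Grip it across the 38 mm (its x). It must lie flat under the tray.
- usb_stick: Black USB stick with a bright plug, 18 x 48 x 8 mm (x, y, z), lying flat; plug to its -y. Origin: centre of its underside; z up. Grip it across the 18 mm body (its x).
- eraser: Eraser in a dark sleeve with a white end, 21 x 44 x 13 mm (x, y, z), lying flat. Origin: centre of its underside; z up. Grip it across the 21 mm (its x).
- mug: Small white coffee mug, 62 x 89 mm with its handle, 52 mm high, standing upright. Origin: centre of its underside. Not to be moved.
There are look-alikes about, which are no part of the job. Leave any brown or red look-alike of the usb_stick alone.

How it is judged (in metres and radians):
On the way, in this order (a step that is already met when the one before it is completed fails the run):
1. the box of staples lies flat on the floor of the supplies box, released (x of staple_box in the frame of supply_box between -0.06 and 0.06 m and y of staple_box in the frame of supply_box between -0.07 and 0.07 m and z of staple_box in the frame of supply_box between -0.002 and 0.01 m and angle between staple_box's own z axis and vertical below 0.12 rad and contact force between the fingers and staple_box below 0.05 N), for 0.2 s.
2. the lift-out tray rests level on the ledges over the staples, released (x of staple_box in the frame of supply_box between -0.06 and 0.06 m and y of staple_box in the frame of supply_box between -0.07 and 0.07 m and z of staple_box in the frame of supply_box between -0.002 and 0.01 m and angle between staple_box's own z axis and vertical below 0.12 rad and x of lift_tray in the frame of supply_box between -0.008 and 0.008 m and y of lift_tray in the frame of supply_box between -0.008 and 0.008 m and z of lift_tray in the frame of supply_box between 0.029 and 0.0355 m and angle between lift_tray's own z axis and vertical below 0.05 rad and contact force between the fingers and lift_tray below 0.05 N), for 0.2 s.
3. the USB stick lies in the felt-lined compartment and the eraser in the bare one, released (x of lift_tray in the frame of supply_box between -0.008 and 0.008 m and y of lift_tray in the frame of supply_box between -0.008 and 0.008 m and z of lift_tray in the frame of supply_box between 0.029 and 0.0355 m and angle between lift_tray's own z axis and vertical below 0.05 rad and x of usb_stick in the frame of lift_tray between -0.056 and 0.056 m and y of usb_stick in the frame of lift_tray between 0.006 and 0.072 m and z of usb_stick in the frame of lift_tray between 0 and 0.011 m and angle between each of usb_stick, eraser's own z axis and vertical below 0.2 rad and x of eraser in the frame of lift_tray between -0.056 and 0.056 m and y of eraser in the frame of lift_tray between -0.072 and -0.006 m and z of eraser in the frame of lift_tray between 0 and 0.011 m and contact force between the fingers and usb_stick below 0.05 N and contact force between the fingers and eraser below 0.05 N), for 0.2 s.
4. the lid sits fully home on the box (x of box_lid in the frame of supply_box between -0.008 and 0.008 m and y of box_lid in the frame of supply_box between -0.008 and 0.008 m and z of box_lid in the frame of supply_box between 0.05 and 0.0565 m and angle between box_lid's own z axis and vertical below 0.04 rad), for 0.2 s.
At the end, for the whole second after the job is handed in: Staples flat on the box floor; tray over them, centred within 8 mm, level, underside at 29-35.5 mm; USB stick flat in its felt (+y) and eraser in its bare (-y) compartment; lid centred within 8 mm, level within 0.04 rad, origin at 50-56.5 mm; all released and at rest (all of step 4 and x of staple_box in the frame of supply_box between -0.06 and 0.06 m and y of staple_box in the frame of supply_box between -0.07 and 0.07 m and z of staple_box in the frame of supply_box between -0.002 and 0.01 m and angle between staple_box's own z axis and vertical below 0.12 rad and x of lift_tray in the frame of supply_box between -0.008 and 0.008 m and y of lift_tray in the frame of supply_box between -0.008 and 0.008 m and z of lift_tray in the frame of supply_box between 0.029 and 0.0355 m and angle between lift_tray's own z axis and vertical below 0.05 rad and x of usb_stick in the frame of lift_tray between -0.056 and 0.056 m and y of usb_stick in the frame of lift_tray between 0.006 and 0.072 m and z of usb_stick in the frame of lift_tray between 0 and 0.011 m and angle between each of usb_stick, eraser's own z axis and vertical below 0.2 rad and x of eraser in the frame of lift_tray between -0.056 and 0.056 m and y of eraser in the frame of lift_tray between -0.072 and -0.006 m and z of eraser in the frame of lift_tray between 0 and 0.011 m and linear speed of each of staple_box, lift_tray, usb_stick, eraser, box_lid below 0.01 m/s); the robot touches nothing.
It fails at once if the mug was shifted by more than 20 mm or tipped (distance of mug from where it was at the start of the episode above 0.02 m or angle between mug's own z axis and vertical above 0.3 rad).
It also fails if it takes over 120 s, if anything falls off the work surface, if the arm or the gripper's body presses on something with over 40 N, if the wrist force passes 120 N, or if a joint passes its speed limit or range.

## Working session

There is one attempt and no reset: what is moved stays moved. The work goes in short steps, Python scripts to look and compute and a tool call to move; the robot and the scene stay as the last step left them, time stands still between calls to the robot, and variables do not carry over. Pictures are saved under pics/ and viewed, at most 14 in all, crops included, and the job is handed in when it is done.

Besides the shell and the picture viewer there is one more tool, called after "Emit:" as name(argument=value, ...), one argument or row to a line, values as JSON. jog_arm: Moves the arm, as the interface text tells. Its arguments: {"type":"object","properties":{"rows":{"type":"array"}},"required":["rows"]}

```bash
mkdir -p pics; ls
python3 - <<'E'
from cell import env
import cv2,numpy as np
for n in("top","side"):
    cv2.imwrite(f"pics/{n}0.png",env.grab_frame(n)[:,:,::-1]); c=env.camera_params(n);print(n,c)
s=env.get_state();print(s)
E
```

```text
pics
top {'fov_y': 45.829814012651234, 'cx': 325.388487892234, 'cy': 206.77979427732768, 'R': array([[-0.03529039, -0.99937135, -0.00339   ],
       [-0.97772509,  0.03522788, -0.20691217],
       [ 0.20690152, -0.00398752, -0.97835365]]), 't': array([0.00822795, 0.51449348, 1.00193161])}
side {'fov_y': 53.92299342185328, 'cx': 320.17184301139986, 'cy': 199.27991001302806, 'R': array([[ 0.92695943, -0.37511709, -0.00577711],
       [-0.24841091, -0.60216803, -0.75873953],
       [ 0.28113738,  0.70475586, -0.65136852]]), 't': array([-0.46019928,  0.14828055,  0.80764455])}
{'time_s': 0.1, 'joint_positions': array([-8.34920366e+01,  1.87293561e+01, -1.10858886e+01,  6.02754570e+01,
        3.69771693e-04,  8.23124666e+01]), 'dq': array([ 0.03845363, -0.07920203,  0.11992921,  0.0228468 ,  0.06505622,
        0.01640009]), 'joint_efforts': array([ 1.35897597e-03, -4.44237185e+01,  2.63039482e+01,  7.86136778e-03,
       -1.17701716e-04,  6.43445446e-06]), 'eef_pos': array([ 0.13484466, -0.53267235,  0.23056918]), 'orientation': array([[ 9.69464647e-01,  2.45231051e-01, -1.73011878e-04],
       [ 2.45231015e-01, -9.69463395e-01,  1.57357231e-03],
       [ 2.18160109e-04, -1.56795060e-03, -9.99998747e-01]]), 'force': array([ 0.1454648 , -0.60066298,  0.13431525]), 'torque': array([-0.02945708, -0.0574837 ,  0.01222995]), 'gripper_force': 0.0, 'gripper_width': 1.000516781220144}
```

View pics/top0.png

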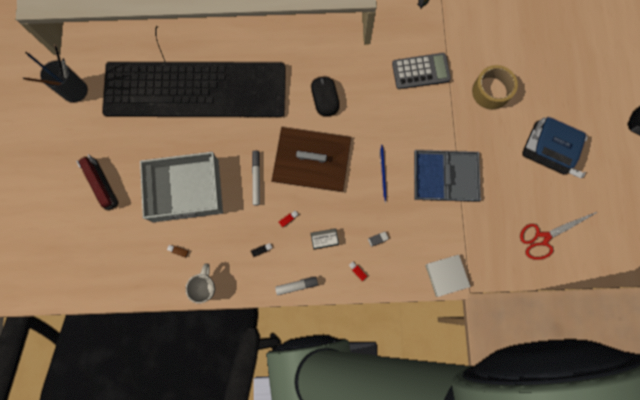

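View pics/side0.png

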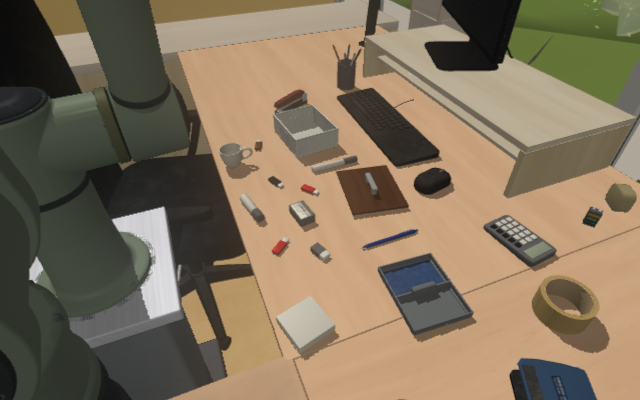

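Top picture: white box (181,187), lid (313,158), tray (448,176, felt on its left, towards world +y), mug (203,285). 
Candidates:
- USB stick: black (262,250), red (289,219) and (359,271), brown (178,251). The black one fits.
- Eraser: grey with a white end (379,239). The marker pens at (256,178) and (298,285) are too long.
- Staples: (326,239). The notepad at (448,275) is not it.

I'll check these in one close crop.

```bash
cat > h.py <<'E'
import numpy as np,cv2
from cell import env
def px2w(c,uv,z):
    f=200/np.tan(np.radians(c['fov_y']/2)); uv=np.atleast_2d(uv).astype(float)
    d=np.c_[(uv[:,0]-c['cx'])/f,(uv[:,1]-c['cy'])/f,np.ones(len(uv))]@c['R']
    o=-c['R'].T@c['t']; return o+d*((z-o[2])/d[:,2])[:,None]
def w2px(c,X):
    f=200/np.tan(np.radians(c['fov_y']/2)); p=np.atleast_2d(X)@c['R'].T+c['t']
    return np.c_[f*p[:,0]/p[:,2]+c['cx'],f*p[:,1]/p[:,2]+c['cy']]
E
python3 - <<'E'
from h import *
im=cv2.imread("pics/top0.png"); 
cv2.imwrite("pics/crop1.png",cv2.resize(im[120:310,130:400],(795,559),interpolation=cv2.INTER_CUBIC))
c=env.camera_params("top")
for n,uv,z in [("box",(181,187),.06),("lid",(313,158),.012),("tray",(448,176),.017),("staple",(326,239),.022),("usb",(262,250),.008),("eraser",(379,239),.013),("mug",(203,285),.05)]:
    print(n,px2w(c,uv,z).round(3))
E
```

```text
box [[0.57  0.312 0.06 ]]
lid [[0.643 0.015 0.012]]
tray [[ 0.586 -0.3    0.017]]
staple [[ 0.447 -0.009  0.022]]
usb [[0.428 0.138 0.008]]
eraser [[ 0.443 -0.13   0.013]]
mug [[0.352 0.261 0.05 ]]
```

View pics/crop1.png

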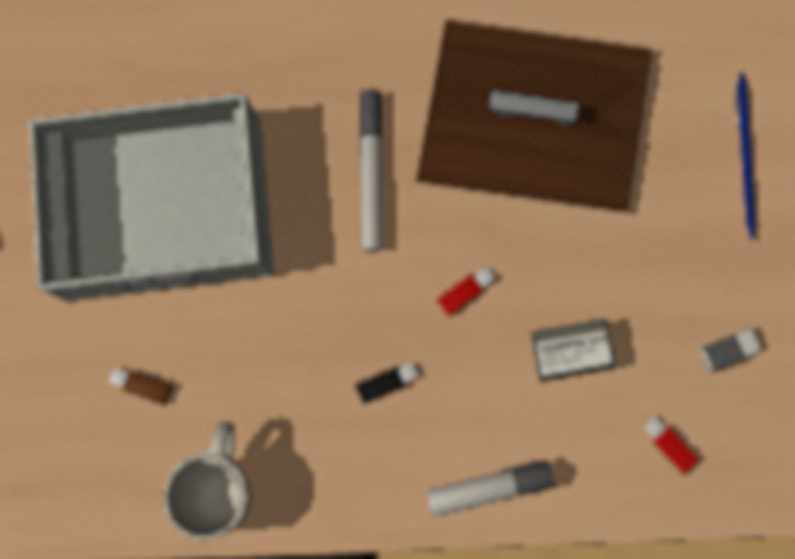

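The crop confirms the choices: black USB with its bright plug at right (390,382), grey sleeve eraser with white end (733,348), staples (573,350). Red and brown sticks stay where they are.

Emit:
jog_arm(
  rows=[
    [[0.12,0.17,0.1],0.17,1],
    [[0.24,0.34,0.16],0.34,1],
    [[0.36,0.51,0.2],0.51,1],
    [[0.44,0.62,0.2],0.68,1],
    [[0.44,0.62,0.2],0.8,1],
  ],
)

```text
time_s: 0.72
eef_pos: [0.3084, -0.2877, 0.3171]
orientation: [[0.463, 0.886, 0.0], [0.886, -0.463, -0.0], [0.0, 0.0, -1.0]]
force: [1.1, -0.2, 0.1]
gripper_width: 0.999
gripper_force: 0.0
```

Emit:
jog_arm(
  rows=[
    [[0.12,0.17,0],0.17,1],
    [[0.19,0.274,0],0.34,1],
    [[0.19,0.274,0],0.47,1],
    [[0.19,0.274,0],0.47,1],
    [[0.19,0.274,0],0.47,1],
  ],
)

```text
time_s: 1.35
eef_pos: [0.4023, -0.1526, 0.3166]
orientation: [[-0.006, 1.0, -0.001], [1.0, 0.006, -0.0], [-0.0, -0.001, -1.0]]
force: [0.1, 0.3, 0.1]
gripper_width: 1.002
gripper_force: 0.0
```

Run:
```python
from h import *
c=env.camera_params("wrist");s=env.get_state();cv2.imwrite("pics/w1.png",env.grab_frame("wrist")[:,:,::-1]);import pickle;pickle.dump(c,open("w1.pkl","wb"))
print(c,s['eef_pos'],s['orientation'],s['joint_positions'])
print(px2w(c,[[0,0],[639,0],[0,399],[639,399]],0))
```

```text
{'fov_y': 68.82190007415775, 'cx': 323.3630129298783, 'cy': 192.48508286973765, 'R': array([[ 9.99985182e-01,  5.43014597e-03,  3.85703953e-04],
       [ 5.00755816e-03, -9.45325907e-01,  3.26088721e-01],
       [ 2.13532529e-03, -3.26081958e-01, -9.45339091e-01]]), 't': array([-0.40215212, -0.21710752,  0.41087072])} [ 0.40233401 -0.15260577  0.31658618] [[-6.26294455e-03  9.99980018e-01 -8.60177562e-04]
 [ 9.99980381e-01  6.26284523e-03 -1.18101396e-04]
 [-1.12711877e-04 -8.60900349e-04 -9.99999623e-01]] [-3.05980727e+01  3.07969942e+00 -1.79694168e+01  6.89898615e+01
 -3.09109574e-02  5.90430980e+01]
[[-0.03639591  0.0461332   0.        ]
 [ 0.83002413  0.05092363  0.        ]
 [-0.30540464 -0.71190478  0.        ]
 [ 1.10123775 -0.70502155  0.        ]]
```

View pics/w1.png

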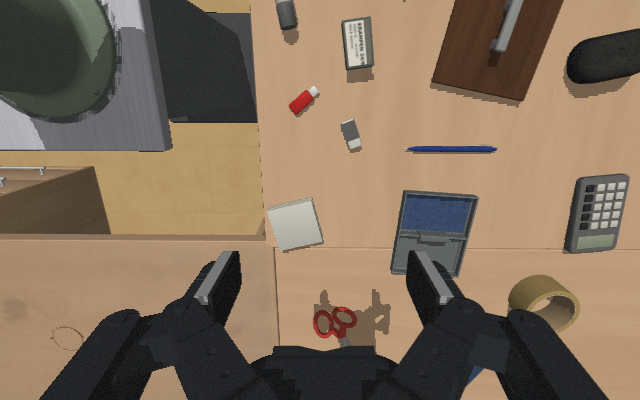

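The wrist view shows eraser (351,135), staples (358,43), tray (435,233) with felt towards +y, and part of the lid. One more view, further +y.

Emit:
jog_arm(
  rows=[
    [[0.09,0.09,0],0,1],
    [[0.16,0.18,0],0,1],
    [[0.16,0.27,0],0,1],
    [[0.16,0.34,0],0,1],
    [[0.16,0.34,0],0,1],
  ],
)

```text
time_s: 2.02
eef_pos: [0.4824, 0.0179, 0.3167]
orientation: [[-0.008, 1.0, -0.0], [1.0, 0.008, 0.0], [0.0, -0.0, -1.0]]
force: [-0.4, 0.4, -0.5]
gripper_width: 1.001
gripper_force: 0.0
```

Run:
```python
from h import *
c=env.camera_params("wrist");s=env.get_state();cv2.imwrite("pics/w2.png",env.grab_frame("wrist")[:,:,::-1]);import pickle;pickle.dump(c,open("w2.pkl","wb"))
print(s['eef_pos'],s['orientation'])
```

```text
[0.48243293 0.01790248 0.31671746] [[-7.52467478e-03  9.99971582e-01 -4.62867812e-04]
 [ 9.99971689e-01  7.52468186e-03  1.35731720e-05]
 [ 1.70557193e-05 -4.62752574e-04 -9.99999893e-01]]
```

View pics/w2.png

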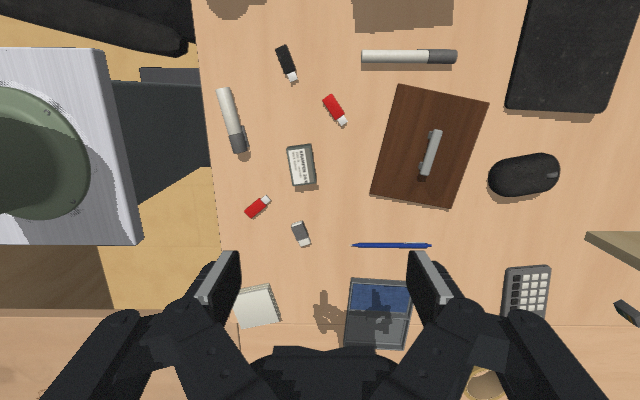

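Second view: USB (287,62), staples (301,165), eraser (301,234), lid bar (431,153), lid plate corners ≈ (399,84), (489,102), (449,210), (370,193). I'll fit known models to chroma silhouettes.

```bash
cat >> h.py <<'E'
from scipy.optimize import minimize
def prism(p,dx,dy,z0,z1):
    a=p[2];R=np.array([[np.cos(a),-np.sin(a)],[np.sin(a),np.cos(a)]])
    q=(np.array([[1,1],[-1,1],[-1,-1],[1,-1]])*[dx/2,dy/2])@R.T+p[:2]
    return np.r_[np.c_[q,[z0]*4],np.c_[q,[z1]*4]]
def blob(im,uv,half,ratio=1.22,mask=None):
    b=im.astype(float)+1; m=((b[:,:,2]/b[:,:,0])<ratio).astype(np.uint8) if mask is None else mask.astype(np.uint8)
    u,v=map(int,uv); roi=np.zeros_like(m); roi[max(0,v-half):v+half,max(0,u-half):u+half]=1; m=cv2.morphologyEx(m*roi,cv2.MORPH_CLOSE,np.ones((5,5),np.uint8))
    n,l,st,ce=cv2.connectedComponentsWithStats(m); k=1+np.argmax(st[1:,4]); return (l==k).astype(np.uint8)
def fit(c,m,dims,z,p0):
    S=8
    def cost(p):
        h=cv2.convexHull((w2px(c,prism(p,*dims,*z))*S).astype(np.float32)+S/2).astype(np.int32)
        (x0,y0),(x1,y1)=np.maximum(h.min((0,1))//S-12,0),h.max((0,1))//S+12
        sub=cv2.resize(m[y0:y1,x0:x1],None,fx=S,fy=S,interpolation=cv2.INTER_NEAREST);t=np.zeros_like(sub)
        cv2.fillConvexPoly(t,h-np.int32([x0*S,y0*S]),1); return 1-(t&sub).sum()/(t|sub).sum()
    best=None
    for a in (0,.15,-.15):
        p=np.array(p0,float)+[0,0,a]
        r=minimize(cost,p,method='Nelder-Mead',options=dict(initial_simplex=p+np.array([[0,0,0],[.006,0,0],[0,.006,0],[0,0,.12]]),xatol=1e-4,fatol=1e-4))
        if best is None or r.fun<best.fun: best=r
    return best.x,best.fun
def show(n,r): print(n,r[0][:2].round(4),np.degrees(r[0][2]).round(1),'1-IoU',round(r[1],3))
E
cat > fit1.py <<'E'
from h import *
import pickle
L=lambda n:(cv2.imread(f"pics/{n}.png"),pickle.load(open(n+".pkl","rb")))
w1,c1=L("w1");w2,c2=L("w2")
for im,c,n,uv,half,d,z,a in [(w2,c2,"staple",(301,165),30,(.038,.06),(0,.022),5),(w2,c2,"usb",(287,62),25,(.018,.048),(0,.008),20),(w2,c2,"eraser",(301,234),18,(.021,.044),(0,.013),20),(w1,c1,"staple1",(358,43),38,(.038,.06),(0,.022),5),(w1,c1,"eraser1",(351,135),24,(.021,.044),(0,.013),20),(w1,c1,"tray",(435,233),58,(.12,.152),(0,.017),-5)]:
    m=blob(im,uv,half); p=px2w(c,uv,z[1]/2)[0]
    show(n,fit(c,m,d,z,[p[0],p[1],np.radians(a)]))
b=w2.astype(float); m=blob(w2,(430,147),75,mask=(b[:,:,2]<135))
p=px2w(c2,(430,147),.01)[0]; show("lid",fit(c2,m,(.14,.172),(.006,.012),[p[0],p[1],-.2]))
E
python3 fit1.py
```

```text
staple [ 0.4488 -0.0069] 7.6 1-IoU 0.058
usb [0.4294 0.1385] 20.5 1-IoU 0.194
eraser [ 0.4447 -0.1297] 18.5 1-IoU 0.166
staple1 [ 0.449  -0.0068] 7.8 1-IoU 0.045
eraser1 [ 0.4454 -0.1302] 20.5 1-IoU 0.101
tray [ 0.5891 -0.301 ] -3.7 1-IoU 0.11
lid [0.6423 0.0164] -10.8 1-IoU 0.062
```

Emit:
jog_arm(
  rows=[
    [[-0.033,-0.025,-0.11],0.12,1],
    [[-0.067,-0.05,-0.22],0.122,1],
    [[-0.067,-0.05,-0.34],0.122,1],
    [[-0.067,-0.05,-0.45],0.122,1],
    [[-0.067,-0.05,-0.5],0.122,1],
  ],
)

```text
time_s: 2.7
eef_pos: [0.447, -0.0092, 0.0642]
orientation: [[-0.13, 0.991, -0.004], [0.991, 0.13, 0.0], [0.001, -0.004, -1.0]]
force: [0.3, 0.3, 0.7]
gripper_width: 1.001
gripper_force: 0.0
```

Emit:
jog_arm(
  rows=[
    [[0,0,-0.05],0,1],
    [[0,0,-0.1],0,1],
    [[0,0,-0.125],0,1],
    [[0,0,-0.125],0,1],
    [[0,0,-0.125],0,1],
  ],
)

```text
time_s: 3.32
eef_pos: [0.4499, -0.008, 0.005]
orientation: [[-0.133, 0.991, 0.001], [0.991, 0.133, -0.0], [-0.0, 0.001, -1.0]]
force: [1.8, -0.5, -0.1]
gripper_width: 0.998
gripper_force: 0.0
```

Emit:
jog_arm(
  rows=[
    [[0,0,0],0,-1],
    [[0,0,0],0,-1],
    [[0,0,0],0,-1],
    [[0,0,0],0,-1],
    [[0,0,0],0,-1],
  ],
)

```text
time_s: 3.95
eef_pos: [0.4495, -0.0074, 0.005]
orientation: [[-0.135, 0.991, 0.001], [0.991, 0.135, -0.0], [-0.0, 0.001, -1.0]]
force: [-1.3, 1.1, 6.6]
gripper_width: 0.429
gripper_force: 60.6
```

Emit:
jog_arm(
  rows=[
    [[0,0,0],0,-1],
    [[0,0,0.1],0,-1],
    [[0,0,0.2],0,-1],
    [[0,0,0.32],0,-1],
    [[0,0,0.4],0,-1],
  ],
)

```text
time_s: 4.58
eef_pos: [0.4497, -0.0074, 0.2071]
orientation: [[-0.135, 0.991, 0.003], [0.991, 0.135, -0.001], [-0.001, 0.003, -1.0]]
force: [0.5, 0.3, -1.5]
gripper_width: 0.427
gripper_force: 60.9
```

Emit:
jog_arm(
  rows=[
    [[0.02,0.08,0.05],0,-1],
    [[0.04,0.16,0.1],0,-1],
    [[0.08,0.24,0.14],0,-1],
    [[0.1,0.26,0.14],0,-1],
    [[0.1,0.26,0.14],0,-1],
  ],
)

```text
time_s: 5.2
eef_pos: [0.499, 0.1228, 0.2734]
orientation: [[-0.135, 0.991, -0.001], [0.991, 0.135, -0.001], [-0.0, -0.002, -1.0]]
force: [0.4, -0.1, -0.9]
gripper_width: 0.432
gripper_force: 60.9
```

Run:
```python
from h import *
c=env.camera_params("wrist");s=env.get_state();cv2.imwrite("pics/w3.png",env.grab_frame("wrist")[:,:,::-1]);import pickle;pickle.dump(c,open("w3.pkl","wb"))
print(s['eef_pos'],s['orientation'])
```

```text
[0.49895133 0.12278283 0.27343771] [[-1.35492064e-01  9.90777346e-01 -1.46644282e-03]
 [ 9.90778347e-01  1.35491293e-01 -6.13296700e-04]
 [-4.08950244e-04 -1.53601663e-03 -9.99998737e-01]]
```

View pics/w3.png

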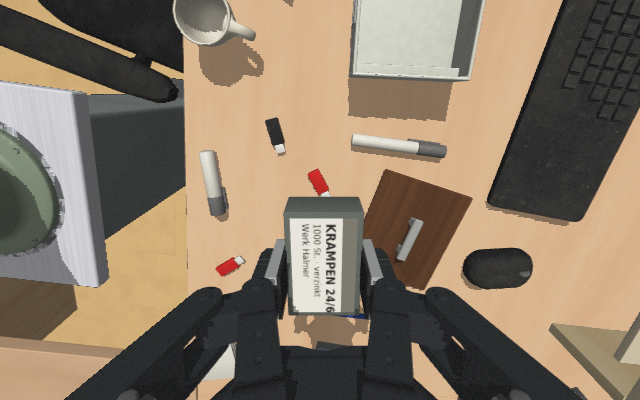

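Staples are held; the box is only partly in view at the top (415,40). Moving closer.

Emit:
jog_arm(
  rows=[
    [[0.03,0.1,0.05],-0.02,-1],
    [[0.06,0.15,0.1],-0.02,-1],
    [[0.08,0.18,0.12],-0.02,-1],
    [[0.08,0.18,0.12],-0.02,-1],
    [[0.08,0.18,0.12],-0.02,-1],
  ],
)

```text
time_s: 5.88
eef_pos: [0.5383, 0.2111, 0.3332]
orientation: [[-0.112, 0.994, -0.002], [0.994, 0.112, -0.001], [-0.001, -0.003, -1.0]]
force: [0.6, -0.1, -1.4]
gripper_width: 0.428
gripper_force: 60.9
```

Run:
```python
from h import *
c=env.camera_params("wrist");s=env.get_state();cv2.imwrite("pics/w4.png",env.grab_frame("wrist")[:,:,::-1]);import pickle;pickle.dump(c,open("w4.pkl","wb"))
print(s['eef_pos'],s['orientation'],s['joint_positions'])
```

```text
[0.53826071 0.21111135 0.33316411] [[-1.12099229e-01  9.93693917e-01 -2.48255831e-03]
 [ 9.93696684e-01  1.12096794e-01 -1.09964580e-03]
 [-8.14424515e-04 -2.59017940e-03 -9.99996314e-01]] [ 1.41162407e+01  1.95131013e+01  4.95700906e+00  7.55972191e+01
 -2.64115661e-02  9.76799933e+01]
```

View pics/w4.png

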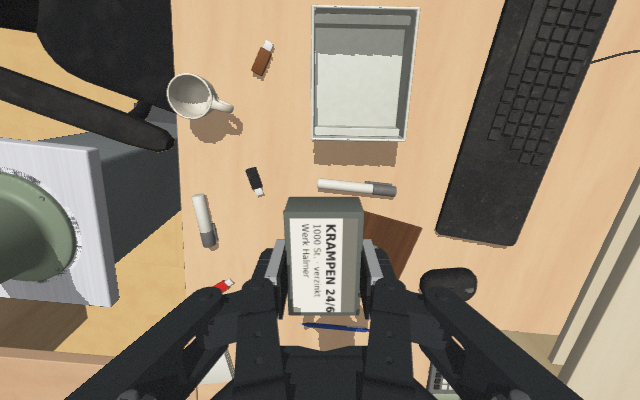

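The whole box is visible, rim corners ≈ (312,7), (419,9), (406,141), (313,135), mug at (190,97).

Run:
```python
from h import *
import pickle
im=cv2.imread("pics/w4.png");c=pickle.load(open("w4.pkl","rb"))
uv=(362,73);p=px2w(c,uv,.05)[0]
b=im.astype(float)
m=blob(im,uv,72); r=fit(c,m,(.134,.166),(0,.06),[p[0],p[1],.1]);show("box",r)
m2=blob(im,(254,181),22);q=px2w(c,(254,181),.004)[0];show("usb",fit(c,m2,(.018,.048),(0,.008),[q[0],q[1],.35]))
h=cv2.convexHull(w2px(c,prism(r[0],.134,.166,0,.06)).astype(np.float32)).astype(int)
o=im.copy()
cv2.polylines(o,[h],True,(0,0,255),1)
cv2.polylines(o,[w2px(c,prism(r[0],.128,.16,.06,.06)[:4]).round().astype(int)],True,(0,255,0),1)
cv2.polylines(o,[cv2.convexHull(w2px(c,prism(np.r_[q[:2],0.36],.018,.048,0,.008)).astype(np.float32)).astype(int)],True,(0,0,255),1)
cv2.imwrite("pics/ov4.png",cv2.resize(o[0:210,220:440],None,fx=2.8,fy=2.8,interpolation=cv2.INTER_NEAREST))
```

```text
box [0.5771 0.3168] 5.2 1-IoU 0.009
usb [0.4293 0.1388] 20.9 1-IoU 0.246
```

View pics/ov4.png

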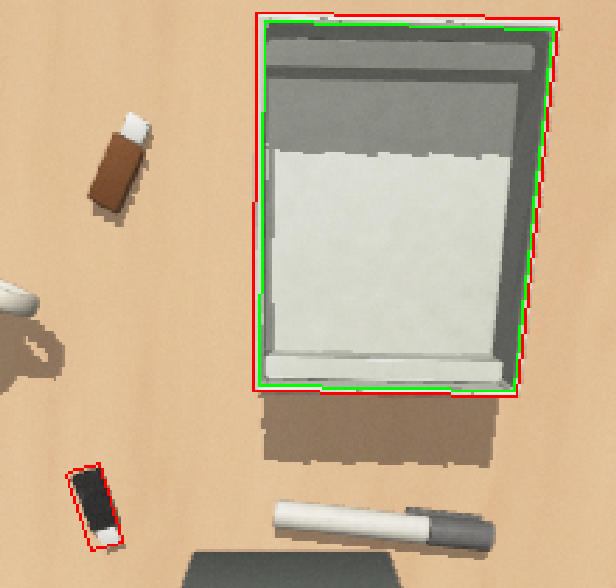

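The overlay follows the box rim precisely: centre (0.577, 0.317), yaw 5.2°. Placing the staples.

Emit:
jog_arm(
  rows=[
    [[0.04,0.1,0],-0.02,-1],
    [[0.078,0.211,-0.02],-0.02,-1],
    [[0.078,0.211,-0.1],-0.02,-1],
    [[0.078,0.211,-0.22],-0.02,-1],
    [[0.078,0.211,-0.32],-0.02,-1],
  ],
)

```text
time_s: 6.55
eef_pos: [0.577, 0.3167, 0.1716]
orientation: [[-0.092, 0.996, -0.002], [0.996, 0.092, -0.001], [-0.001, -0.002, -1.0]]
force: [0.8, -0.1, -0.4]
gripper_width: 0.428
gripper_force: 60.9
```

Emit:
jog_arm(
  rows=[
    [[0,0,-0.05],0,-1],
    [[0,0,-0.1],0,-1],
    [[0,0,-0.15],0,-1],
    [[0,0,-0.18],0,-1],
    [[0,0,-0.18],0,-1],
  ],
)

```text
time_s: 7.18
eef_pos: [0.5771, 0.317, 0.0831]
orientation: [[-0.092, 0.996, -0.003], [0.996, 0.092, -0.001], [-0.001, -0.003, -1.0]]
force: [-0.6, 0.5, -1.5]
gripper_width: 0.426
gripper_force: 60.8
```

Emit:
jog_arm(
  rows=[
    [[0,0,-0.05],0,-1],
    [[0,0,-0.1],0,-1],
    [[0,0,-0.13],0,-1],
    [[0,0,-0.143],0,-1],
    [[0,0,-0.143],0,-1],
  ],
)

```text
time_s: 7.8
eef_pos: [0.5784, 0.3181, 0.0131]
orientation: [[-0.093, 0.996, 0.0], [0.996, 0.093, 0.0], [0.0, 0.0, -1.0]]
force: [0.4, -0.2, -1.4]
gripper_width: 0.429
gripper_force: 60.9
```

Emit:
jog_arm(
  rows=[
    [[0,0,0],0,0.2],
    [[0,0,0],0,0.2],
    [[0,0,0],0,0.2],
    [[0,0,0],0,0.2],
    [[0,0,0],0,0.2],
  ],
)

```text
time_s: 8.43
eef_pos: [0.5782, 0.3181, 0.0129]
orientation: [[-0.093, 0.996, 0.0], [0.996, 0.093, 0.0], [0.0, 0.0, -1.0]]
force: [-0.3, 0.2, -0.1]
gripper_width: 0.602
gripper_force: 0.0
```

Emit:
jog_arm(
  rows=[
    [[0,0,0.05],0,0.2],
    [[0,0,0.12],0,0.2],
    [[0,0,0.24],0,0.2],
    [[0,0,0.35],0,0.2],
    [[0,-0.05,0.45],0,1],
  ],
)

```text
time_s: 9.05
eef_pos: [0.5782, 0.2941, 0.24]
orientation: [[-0.095, 0.995, 0.001], [0.995, 0.095, 0.001], [0.001, 0.001, -1.0]]
force: [-0.2, -0.6, -0.5]
gripper_width: 0.796
gripper_force: 0.0
```

Emit:
jog_arm(
  rows=[
    [[-0.02,-0.12,0.04],0,1],
    [[-0.04,-0.24,0.08],0,1],
    [[-0.06,-0.36,0.12],0,1],
    [[-0.07,-0.48,0.16],0,1],
    [[-0.08,-0.6,0.18],0,1],
  ],
)

```text
time_s: 9.68
eef_pos: [0.5384, -0.0047, 0.3285]
orientation: [[-0.093, 0.996, 0.002], [0.996, 0.093, -0.0], [-0.0, 0.002, -1.0]]
force: [0.8, -0.4, -0.1]
gripper_width: 0.999
gripper_force: 0.0
```

Emit:
jog_arm(
  rows=[
    [[-0.02,-0.12,0],-0.03,1],
    [[-0.04,-0.24,0],-0.06,1],
    [[-0.06,-0.36,0],-0.09,1],
    [[-0.08,-0.48,0],-0.09,1],
    [[-0.08,-0.6,0],-0.09,1],
  ],
)

```text
time_s: 10.3
eef_pos: [0.4977, -0.3049, 0.3276]
orientation: [[0.002, 1.0, 0.001], [1.0, -0.002, -0.0], [-0.0, 0.001, -1.0]]
force: [-0.1, 0.5, 0.3]
gripper_width: 0.999
gripper_force: 0.0
```

Emit:
jog_arm(
  rows=[
    [[0,-0.1,0],0,1],
    [[0,-0.2,0],0,1],
    [[0,-0.24,0],0,1],
    [[0,-0.24,0],0,1],
    [[0,-0.24,0],0,1],
  ],
)

```text
time_s: 10.92
eef_pos: [0.4985, -0.4221, 0.3271]
orientation: [[0.001, 1.0, -0.0], [1.0, -0.001, 0.001], [0.001, -0.0, -1.0]]
force: [0.3, 0.6, 0.3]
gripper_width: 0.998
gripper_force: 0.0
```

```bash
cat > tray.py <<'E'
from h import *
c=env.camera_params("wrist");s=env.get_state();im=np.ascontiguousarray(env.grab_frame("wrist")[:,:,::-1]);cv2.imwrite("pics/w5.png",im);import pickle;pickle.dump(c,open("w5.pkl","wb"))
print(s['eef_pos'],s['orientation'],s['joint_positions'])
uv=w2px(c,[.589,-.301,.01])[0];print(uv)
half=int(np.abs(w2px(c,prism([.589,-.301,-.065],.12,.152,0,.017))-uv).max()+8)
m=blob(im,uv,half);r=fit(c,m,(.12,.152),(0,.017),[.589,-.301,-.065]);show("tray",r)
o=im.copy();cv2.polylines(o,[cv2.convexHull(w2px(c,prism(r[0],.12,.152,0,.017)).astype(np.float32)).astype(int)],True,(0,0,255),1)
cv2.polylines(o,[cv2.convexHull(w2px(c,prism(r[0],.05,.012,0.025,.025)).astype(np.float32)).astype(int)],True,(0,255,0),1)
cv2.imwrite("pics/ov5.png",o)
E
python3 tray.py
```

```text
[ 0.49854073 -0.42210261  0.32710251] [[ 9.48348913e-04  9.99999535e-01 -1.76825176e-04]
 [ 9.99999277e-01 -9.48217945e-04  7.39282551e-04]
 [ 7.39114538e-04 -1.77526146e-04 -9.99999711e-01]] [-4.67331990e+01  2.84834367e+01  1.77074400e+01  7.92617910e+01
  2.16545343e-02  4.33211265e+01]
[385.09064258  64.37524161]
tray [ 0.5893 -0.2997] -4.1 1-IoU 0.015
```

View pics/ov5.png

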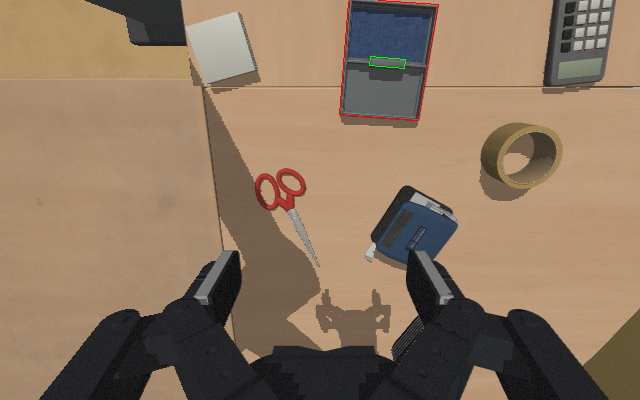

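Tray fit is tight: (0.5893, -0.2997), yaw -4.1°, and the grip block overlay matches at (387,63).

Emit:
jog_arm(
  rows=[
    [[0.05,0.06,0],0.17,1],
    [[0.1,0.12,0],0.34,1],
    [[0.15,0.2,0],0.51,1],
    [[0.182,0.245,0],0.68,1],
    [[0.182,0.245,0],0.85,1],
  ],
)

```text
time_s: 11.6
eef_pos: [0.5909, -0.2967, 0.3278]
orientation: [[-0.783, 0.622, 0.001], [0.622, 0.783, 0.0], [-0.0, 0.001, -1.0]]
force: [-0.1, -1.0, -1.2]
gripper_width: 0.999
gripper_force: 0.0
```

Emit:
jog_arm(
  rows=[
    [[0,0,-0.1],0.17,1],
    [[0,0,-0.2],0.34,1],
    [[0,0,-0.3],0.51,1],
    [[0,0,-0.4],0.583,1],
    [[0,0,-0.45],0.583,1],
  ],
)

```text
time_s: 12.22
eef_pos: [0.5881, -0.298, 0.0996]
orientation: [[-0.998, 0.069, -0.003], [0.069, 0.998, 0.002], [0.003, 0.002, -1.0]]
force: [0.3, -0.2, 0.7]
gripper_width: 1.001
gripper_force: 0.0
```

```bash
python3 -c "
from cell import env
s=env.get_state();print(s['eef_pos'],s['orientation'],s['joint_positions'])"
```

```text
[ 0.58811811 -0.29795632  0.09959142] [[-0.99758992  0.06931538 -0.0031181 ]
 [ 0.06930866  0.99759281  0.00221437]
 [ 0.00326408  0.00199292 -0.99999269]] [-3.32813168e+01  3.61915741e+01 -2.82555056e+00  5.12018501e+01
  8.02868354e-03 -2.93068448e+01]
```

Emit:
jog_arm(
  rows=[
    [[0,-0.002,-0.08],0,1],
    [[0,-0.002,-0.14],0,1],
    [[0,-0.002,-0.18],0,1],
    [[0,-0.002,-0.18],0,1],
    [[0,-0.002,-0.18],0,1],
  ],
)

```text
time_s: 12.85
eef_pos: [0.5905, -0.3018, 0.0136]
orientation: [[-0.997, 0.071, 0.002], [0.071, 0.997, -0.001], [-0.002, -0.001, -1.0]]
force: [0.6, -0.3, -0.7]
gripper_width: 0.998
gripper_force: 0.0
```

Emit:
jog_arm(
  rows=[
    [[0,0,0],0,-1],
    [[0,0,0],0,-1],
    [[0,0,0],0,-1],
    [[0,0,0],0,-1],
    [[0,0,0],0,-1],
  ],
)

```text
time_s: 13.48
eef_pos: [0.5898, -0.3016, 0.0126]
orientation: [[-0.997, 0.071, 0.001], [0.071, 0.997, -0.0], [-0.001, -0.0, -1.0]]
force: [-1.1, 0.9, 2.4]
gripper_width: 0.117
gripper_force: 61.4
```

Emit:
jog_arm(
  rows=[
    [[0,0,0],0,-1],
    [[0,0,0],0,-1],
    [[0,0,0.05],0,-1],
    [[0,0,0.1],0,-1],
    [[0,0,0.1],0,-1],
  ],
)

```text
time_s: 14.1
eef_pos: [0.5907, -0.3023, 0.0635]
orientation: [[-0.997, 0.072, 0.003], [0.072, 0.997, -0.002], [-0.003, -0.002, -1.0]]
force: [0.3, -0.8, -1.5]
gripper_width: 0.115
gripper_force: 60.9
```

Emit:
jog_arm(
  rows=[
    [[0,0,0.1],0,-1],
    [[0,0.06,0.2],0,-1],
    [[0,0.14,0.28],0,-1],
    [[0,0.24,0.28],0,-1],
    [[0,0.34,0.28],0,-1],
  ],
)

```text
time_s: 14.72
eef_pos: [0.5891, -0.1302, 0.201]
orientation: [[-0.997, 0.072, -0.001], [0.072, 0.997, 0.0], [0.001, 0.0, -1.0]]
force: [0.6, 0.7, -2.4]
gripper_width: 0.123
gripper_force: 60.9
```

Emit:
jog_arm(
  rows=[
    [[0,0.1,0],0.05,-1],
    [[0,0.2,0],0.1,-1],
    [[0,0.3,0],0.155,-1],
    [[0,0.4,0],0.155,-1],
    [[0,0.5,0],0.155,-1],
  ],
)

```text
time_s: 15.35
eef_pos: [0.5887, 0.12, 0.2002]
orientation: [[-0.996, -0.09, -0.002], [-0.09, 0.996, -0.0], [0.002, -0.0, -1.0]]
force: [-0.2, 0.1, -1.6]
gripper_width: 0.117
gripper_force: 60.9
```

Emit:
jog_arm(
  rows=[
    [[-0.01,0.1,0],0,-1],
    [[-0.02,0.2,0],0,-1],
    [[-0.026,0.3,0],0,-1],
    [[-0.026,0.38,0],0,-1],
    [[-0.026,0.398,0],0,-1],
  ],
)

```text
time_s: 15.98
eef_pos: [0.5753, 0.3197, 0.1998]
orientation: [[-0.996, -0.094, -0.002], [-0.094, 0.996, -0.001], [0.002, -0.001, -1.0]]
force: [0.6, -1.2, -2.2]
gripper_width: 0.119
gripper_force: 60.8
```

Emit:
jog_arm(
  rows=[
    [[0,0,0],0,-1],
    [[0,0,0],0,-1],
    [[0,0,0],0,-1],
    [[0,0,0],0,-1],
    [[0,0,0],0,-1],
  ],
)

```text
time_s: 16.6
eef_pos: [0.5767, 0.317, 0.2023]
orientation: [[-0.996, -0.09, 0.0], [-0.09, 0.996, 0.0], [-0.0, 0.0, -1.0]]
force: [-0.5, 0.1, -0.9]
gripper_width: 0.118
gripper_force: 60.8
```

Run:
```python
from h import *
s=env.get_state();c=env.camera_params("wrist");w=env.grab_frame("wrist")[:,:,::-1].copy();t=env.grab_frame("top")[:,:,::-1];ct=env.camera_params("top")
a=np.degrees(np.arctan2(s['orientation'][1,0],s['orientation'][0,0]))%360
p=s['eef_pos'];print(p,a,s['joint_positions'])
z=p[2]-.0126; q=[p[0],p[1],np.radians(a-180)]
for im,cc in((w,c),(t,ct)):
    for d,zz,col in(((.12,.152),(z,z+.017),(0,0,255)),((.134,.166),(.06,.06),(0,255,0))):
        qq=q if zz[0]!=.06 else [.5771,.3168,np.radians(5.2)]
        cv2.polylines(im:=np.ascontiguousarray(im),[cv2.convexHull(w2px(cc,prism(qq,*d,*zz)).astype(np.float32)).round().astype(int)],True,col,1)
    if cc is c: A=im
    else: B=cv2.resize(im[100:240,100:260],(457,400),interpolation=cv2.INTER_CUBIC)
cv2.imwrite("pics/ov6.png",np.hstack([cv2.resize(A,None,fx=.5,fy=.5),cv2.resize(B,None,fx=.8,fy=.8)[:200]]) if 0 else cv2.copyMakeBorder(A,0,0,0,0,0))
cv2.imwrite("pics/ov6t.png",B)
i=np.zeros((580,800,3),np.uint8);i[:280,:448]=cv2.resize(A,(448,280));i[280:580,:343]=cv2.resize(B,(343,300));i[:400,448:]=B[:,:352]
cv2.imwrite("pics/ov6.png",i)
```

```text
[0.576739   0.31704636 0.20233469] 185.15913340538233 [ 2.23784632e+01  3.13296740e+01  4.42706733e+00  6.30827588e+01
 -1.57604031e-03  1.72193292e+01]
```

View pics/ov6.png

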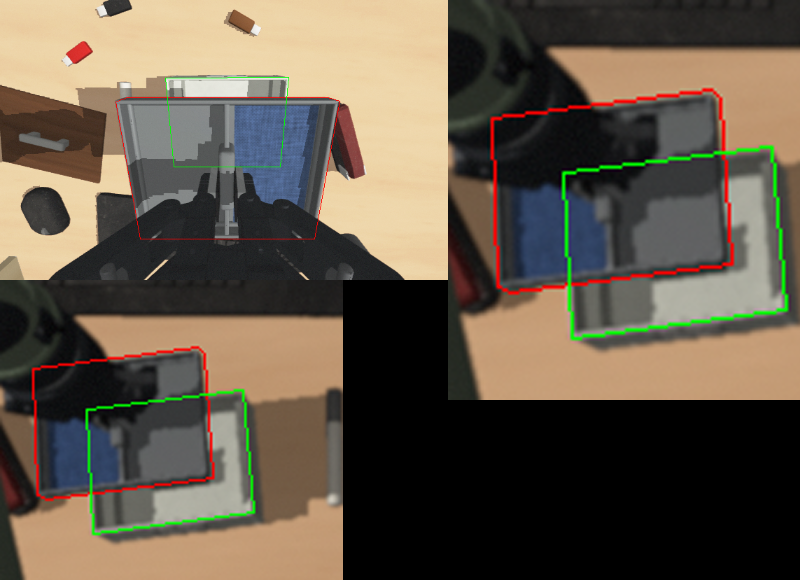

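The held tray matches the predicted outline in both views (wrist red outline, top red outline), level and aligned with the box. Lowering.

Emit:
jog_arm(
  rows=[
    [[0,0,-0.05],0,-1],
    [[0,0,-0.1],0,-1],
    [[0,0,-0.14],0,-1],
    [[0,0,-0.17],0,-1],
    [[0,0,-0.19],0,-1],
  ],
)

```text
time_s: 17.32
eef_pos: [0.5764, 0.3175, 0.1064]
orientation: [[-0.996, -0.091, -0.0], [-0.091, 0.996, -0.0], [0.0, -0.0, -1.0]]
force: [0.3, 0.3, -1.3]
gripper_width: 0.12
gripper_force: 60.8
```

Emit:
jog_arm(
  rows=[
    [[0,0,-0.02],0,-1],
    [[0,0,-0.04],0,-1],
    [[0,0,-0.06],0,-1],
    [[0,0,-0.08],0,-1],
    [[0,0,-0.09],0,-1],
  ],
)

```text
time_s: 17.95
eef_pos: [0.5761, 0.3173, 0.0612]
orientation: [[-0.996, -0.091, -0.001], [-0.091, 0.996, -0.0], [0.001, -0.0, -1.0]]
force: [-0.2, 0.7, -1.3]
gripper_width: 0.12
gripper_force: 60.8
```

Emit:
jog_arm(
  rows=[
    [[0,0,-0.01],0,-1],
    [[0,0,-0.02],0,-1],
    [[0,0,-0.029],0,-1],
    [[0,0,-0.029],0,-1],
    [[0,0,-0.029],0,-1],
  ],
)

```text
time_s: 18.58
eef_pos: [0.5766, 0.3176, 0.0478]
orientation: [[-0.996, -0.091, 0.0], [-0.091, 0.996, 0.0], [-0.0, 0.0, -1.0]]
force: [0.0, 0.5, -2.0]
gripper_width: 0.118
gripper_force: 60.8
```

Emit:
jog_arm(
  rows=[
    [[0,0,0],0,-0.2],
    [[0,0,0],0,-0.2],
    [[0,0,0],0,-0.2],
    [[0,0,0],0,-0.2],
    [[0,0,0],0,-0.2],
  ],
)

```text
time_s: 19.2
eef_pos: [0.5766, 0.3175, 0.0477]
orientation: [[-0.996, -0.091, 0.0], [-0.091, 0.996, 0.0], [-0.0, 0.0, -1.0]]
force: [0.8, 0.8, 0.1]
gripper_width: 0.401
gripper_force: 0.0
```

Emit:
jog_arm(
  rows=[
    [[0,0,0.05],0,-0.2],
    [[0,0,0.15],0,-0.2],
    [[0,0,0.27],0,-0.2],
    [[0,-0.08,0.38],0,1],
    [[0,-0.18,0.42],0,1],
  ],
)

```text
time_s: 19.82
eef_pos: [0.5778, 0.228, 0.2612]
orientation: [[-0.996, -0.093, 0.005], [-0.093, 0.996, 0.001], [-0.005, 0.001, -1.0]]
force: [0.6, -0.7, -0.8]
gripper_width: 0.809
gripper_force: 0.0
```

Run:
```python
from h import *
s=env.get_state();print(s['eef_pos'],s['joint_positions'])
t=env.grab_frame("side")[:,:,::-1];cv2.imwrite("pics/s7.png",cv2.resize(t[80:190,230:390],(800,550),interpolation=cv2.INTER_CUBIC))
```

```text
[0.57775916 0.22797499 0.26123087] [ 1.47282656e+01  2.52427749e+01  3.17762370e+00  6.76199651e+01
 -4.46044343e-04  9.37134067e+00]
```

View pics/s7.png

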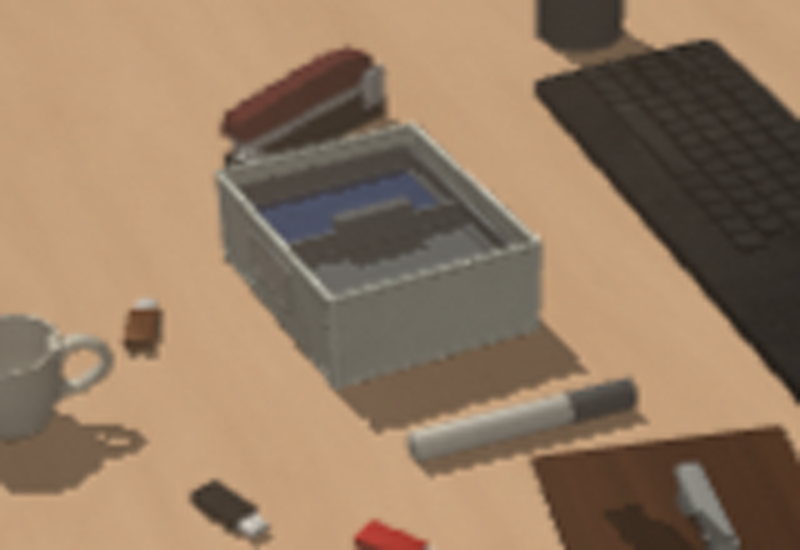

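Tray sits level inside the box; the staples are under it. Now the black USB stick.

Emit:
jog_arm(
  rows=[
    [[-0.06,-0.04,0],-0.17,0.2],
    [[-0.12,-0.08,-0.05],-0.34,0.2],
    [[-0.18,-0.12,-0.1],-0.51,0.2],
    [[-0.24,-0.16,-0.15],-0.68,0.2],
    [[-0.3,-0.17,-0.2],-0.85,0.2],
  ],
)

```text
time_s: 20.5
eef_pos: [0.4254, 0.1416, 0.1569]
orientation: [[-0.692, 0.722, 0.0], [0.722, 0.692, -0.0], [-0.0, 0.0, -1.0]]
force: [0.6, -0.2, -0.1]
gripper_width: 0.597
gripper_force: 0.0
```

Emit:
jog_arm(
  rows=[
    [[0,0,0],-0.17,0.2],
    [[0,0,-0.04],-0.34,0.2],
    [[0,0,-0.08],-0.39,0.2],
    [[0,0,-0.1],-0.39,0.2],
    [[0,0,-0.1],-0.39,0.2],
  ],
)

```text
time_s: 21.12
eef_pos: [0.426, 0.1424, 0.1072]
orientation: [[-0.356, 0.935, -0.001], [0.935, 0.356, -0.0], [0.0, -0.001, -1.0]]
force: [-0.4, -0.3, -0.2]
gripper_width: 0.601
gripper_force: 0.0
```

Run:
```python
from h import *
s=env.get_state();c=env.camera_params("wrist");a=np.degrees(np.arctan2(s['orientation'][1,0],s['orientation'][0,0]))
print(s['eef_pos'],a,s['joint_positions'])
w=np.ascontiguousarray(env.grab_frame("wrist")[:,:,::-1])
b=w.astype(int); uv=w2px(c,[.428,.143,.008])[0];print(uv)
cv2.circle(w,tuple(uv.round().astype(int)),2,(0,0,255),-1)
cv2.polylines(w,[cv2.convexHull(w2px(c,prism([.4294,.1387,np.radians(20.7)],.018,.048,0,.008)).astype(np.float32)).round().astype(int)],True,(0,255,0),1)
cv2.imwrite("pics/w8.png",w)
```

```text
[0.42599724 0.14244224 0.10716104] 110.83717233115227 [ 9.05719089e+00  1.59635391e+01 -3.55502341e+01  3.85707931e+01
  1.06247899e-03  7.82200046e+01]
[325.42779756 192.55431985]
```

View pics/w8.png

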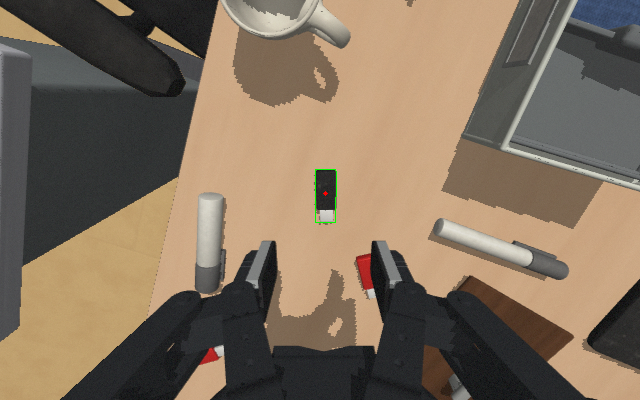

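The black USB stick matches the green outline, grasp point (325,193) is on its body. Descend and grip.

Emit:
jog_arm(
  rows=[
    [[0.004,0.001,-0.08],0,0.2],
    [[0.004,0.001,-0.15],0,0.2],
    [[0.004,0.001,-0.19],0,0.2],
    [[0.004,0.001,-0.208],0,0.2],
    [[0.004,0.001,-0.208],0,0.2],
  ],
)

```text
time_s: 21.8
eef_pos: [0.4288, 0.143, 0.0039]
orientation: [[-0.355, 0.935, 0.0], [0.935, 0.355, 0.0], [-0.0, 0.0, -1.0]]
force: [0.2, -0.9, -0.7]
gripper_width: 0.599
gripper_force: 0.0
```

Emit:
jog_arm(
  rows=[
    [[0,0,0],0,-1],
    [[0,0,0],0,-1],
    [[0,0,0],0,-1],
    [[0,0,0],0,-1],
    [[0,0,0],0,-1],
  ],
)

```text
time_s: 22.42
eef_pos: [0.4294, 0.1432, 0.0048]
orientation: [[-0.355, 0.935, 0.002], [0.935, 0.355, 0.0], [-0.0, 0.002, -1.0]]
force: [-1.5, -0.6, 7.0]
gripper_width: 0.18
gripper_force: 58.5
```

Emit:
jog_arm(
  rows=[
    [[0,0,0],0,-1],
    [[0,0,0.1],0,-1],
    [[0,0,0.2],0,-1],
    [[0,0,0.3],-0.1,-1],
    [[0,0,0.36],-0.2,-1],
  ],
)

```text
time_s: 23.05
eef_pos: [0.4296, 0.1432, 0.1869]
orientation: [[-0.15, 0.989, 0.004], [0.989, 0.15, 0.001], [0.0, 0.004, -1.0]]
force: [0.4, 0.2, -0.4]
gripper_width: 0.18
gripper_force: 58.8
```

Emit:
jog_arm(
  rows=[
    [[0.06,0.09,0.02],-0.05,-1],
    [[0.12,0.18,0.03],-0.05,-1],
    [[0.18,0.27,0.03],-0.057,-1],
    [[0.24,0.36,0.03],-0.057,-1],
    [[0.287,0.434,0.03],-0.057,-1],
  ],
)

```text
time_s: 23.68
eef_pos: [0.5729, 0.3618, 0.1991]
orientation: [[-0.094, 0.996, 0.001], [0.996, 0.094, 0.0], [0.0, 0.001, -1.0]]
force: [0.3, 0.9, 0.5]
gripper_width: 0.179
gripper_force: 58.9
```

Emit:
jog_arm(
  rows=[
    [[0,0,-0.08],0,-1],
    [[0,0,-0.14],0,-1],
    [[0,0,-0.2],0,-1],
    [[0,0,-0.23],0,-1],
    [[0,0,-0.23],0,-1],
  ],
)

```text
time_s: 24.3
eef_pos: [0.5714, 0.3596, 0.083]
orientation: [[-0.094, 0.996, -0.002], [0.996, 0.094, -0.001], [-0.001, -0.002, -1.0]]
force: [0.6, 0.4, -0.4]
gripper_width: 0.184
gripper_force: 58.9
```

Down 0.039 → −0.078, release, and retreat toward the eraser.

Emit:
jog_arm(
  rows=[
    [[0.002,0,-0.03],0,-1],
    [[0.002,0,-0.06],0,-1],
    [[0.002,0,-0.077],0,-1],
    [[0.002,0,-0.077],0,-1],
    [[0.002,0,-0.077],0,-1],
  ],
)

```text
time_s: 24.92
eef_pos: [0.5733, 0.3601, 0.0454]
orientation: [[-0.094, 0.996, 0.0], [0.996, 0.094, 0.0], [0.0, 0.0, -1.0]]
force: [0.1, -0.1, 0.2]
gripper_width: 0.176
gripper_force: 58.9
```

Emit:
jog_arm(
  rows=[
    [[0,0,0],0,-0.2],
    [[0,0,0],0,-0.2],
    [[0,0,0],0,-0.2],
    [[0,0,0],0,-0.2],
    [[0,0,0],0,-0.2],
  ],
)

```text
time_s: 25.55
eef_pos: [0.573, 0.36, 0.0452]
orientation: [[-0.094, 0.996, 0.0], [0.996, 0.094, 0.0], [0.0, 0.0, -1.0]]
force: [0.1, -0.2, 0.4]
gripper_width: 0.397
gripper_force: 0.0
```

Emit:
jog_arm(
  rows=[
    [[0,0,0.05],0,-0.2],
    [[0,0,0.15],0,-0.2],
    [[0,-0.02,0.25],0,-0.2],
    [[-0.06,-0.1,0.3],0.05,0.2],
    [[-0.12,-0.2,0.3],0.1,0.2],
  ],
)

```text
time_s: 26.18
eef_pos: [0.5143, 0.2601, 0.1978]
orientation: [[-0.2, 0.98, 0.006], [0.98, 0.2, 0.002], [0.001, 0.006, -1.0]]
force: [0.6, -0.9, -0.6]
gripper_width: 0.6
gripper_force: 0.0
```

Emit:
jog_arm(
  rows=[
    [[-0.04,-0.11,0],0.1,0.2],
    [[-0.06,-0.22,0],0.14,0.2],
    [[-0.1,-0.33,0],0.14,0.2],
    [[-0.12,-0.44,0],0.14,0.2],
    [[-0.14,-0.55,0],0.14,0.2],
  ],
)

```text
time_s: 26.8
eef_pos: [0.4426, -0.0166, 0.1955]
orientation: [[-0.339, 0.941, 0.001], [0.941, 0.339, -0.0], [-0.001, 0.001, -1.0]]
force: [0.2, -0.4, 0.1]
gripper_width: 0.604
gripper_force: 0.0
```

Emit:
jog_arm(
  rows=[
    [[0.003,-0.11,-0.05],0,0.2],
    [[0.005,-0.22,-0.1],0,0.2],
    [[0.005,-0.227,-0.2],0,0.2],
    [[0.005,-0.227,-0.25],0,0.2],
    [[0.005,-0.227,-0.25],0,0.2],
  ],
)

```text
time_s: 27.42
eef_pos: [0.4438, -0.128, 0.0687]
orientation: [[-0.338, 0.941, -0.004], [0.941, 0.338, 0.002], [0.003, -0.003, -1.0]]
force: [0.0, 0.2, -0.3]
gripper_width: 0.604
gripper_force: 0.0
```

Run:
```python
from h import *
s=env.get_state();c=env.camera_params("wrist");a=np.degrees(np.arctan2(s['orientation'][1,0],s['orientation'][0,0]))
print(s['eef_pos'],a)
w=np.ascontiguousarray(env.grab_frame("wrist")[:,:,::-1])
uv=w2px(c,[.4452,-.13,.006])[0];print(uv)
m=blob(w,uv,48);show("eraser",fit(c,m,(.021,.044),(0,.013),[.4452,-.13,.35]))
cv2.imwrite("pics/w9.png",w)
```

```text
[ 0.4438393  -0.12800388  0.06870308] 109.74448039901344
[323.94763827 211.08537353]
eraser [ 0.445  -0.1306] 21.3 1-IoU 0.099
```

Emit:
jog_arm(
  rows=[
    [[0.002,-0.004,-0.05],0.025,0.2],
    [[0.002,-0.004,-0.09],0.025,0.2],
    [[0.002,-0.004,-0.12],0.025,0.2],
    [[0.002,-0.004,-0.127],0.025,0.2],
    [[0.002,-0.004,-0.127],0.025,0.2],
  ],
)

```text
time_s: 28.1
eef_pos: [0.4474, -0.1307, 0.0077]
orientation: [[-0.363, 0.932, 0.001], [0.932, 0.363, -0.001], [-0.001, 0.001, -1.0]]
force: [0.1, 0.8, -0.4]
gripper_width: 0.599
gripper_force: 0.0
```

Emit:
jog_arm(
  rows=[
    [[0,0,0],0,-1],
    [[0,0,0],0,-1],
    [[0,0,0],0,-1],
    [[0,0,0],0,-1],
    [[0,0,0],0,-1],
  ],
)

```text
time_s: 28.72
eef_pos: [0.4472, -0.1308, 0.0077]
orientation: [[-0.363, 0.932, 0.001], [0.932, 0.363, -0.001], [-0.001, 0.001, -1.0]]
force: [-1.2, 1.0, 7.2]
gripper_width: 0.221
gripper_force: 58.5
```

Emit:
jog_arm(
  rows=[
    [[0,0,0],0,-1],
    [[0,0,0.1],0,-1],
    [[0,0,0.2],0,-1],
    [[0.03,0.08,0.3],-0.1,-1],
    [[0.06,0.18,0.38],-0.2,-1],
  ],
)

```text
time_s: 29.35
eef_pos: [0.476, -0.0453, 0.1953]
orientation: [[-0.155, 0.988, 0.003], [0.988, 0.155, -0.001], [-0.001, 0.003, -1.0]]
force: [1.4, 0.4, -0.1]
gripper_width: 0.223
gripper_force: 59.1
```

Emit:
jog_arm(
  rows=[
    [[0.03,0.1,0.02],-0.06,-1],
    [[0.06,0.2,0.02],-0.06,-1],
    [[0.1,0.31,0.02],-0.06,-1],
    [[0.14,0.42,0.02],-0.06,-1],
    [[0.17,0.53,0.02],-0.06,-1],
  ],
)

```text
time_s: 29.98
eef_pos: [0.5607, 0.2215, 0.203]
orientation: [[-0.099, 0.995, 0.001], [0.995, 0.099, -0.0], [-0.0, 0.001, -1.0]]
force: [1.5, -0.7, -0.2]
gripper_width: 0.219
gripper_force: 59.1
```

Emit:
jog_arm(
  rows=[
    [[0.039,0.118,0],0,-1],
    [[0.039,0.118,-0.06],0,-1],
    [[0.039,0.118,-0.13],0,-1],
    [[0.039,0.118,-0.2],0,-1],
    [[0.039,0.118,-0.22],0,-1],
  ],
)

```text
time_s: 30.6
eef_pos: [0.5776, 0.278, 0.0904]
orientation: [[-0.099, 0.995, -0.004], [0.995, 0.099, -0.001], [-0.001, -0.004, -1.0]]
force: [0.0, 0.4, 0.1]
gripper_width: 0.218
gripper_force: 59.1
```

Emit:
jog_arm(
  rows=[
    [[0.003,0,-0.03],0,-1],
    [[0.003,0,-0.06],0,-1],
    [[0.003,0,-0.085],0,-1],
    [[0.003,0,-0.085],0,-1],
    [[0.003,0,-0.085],0,-1],
  ],
)

```text
time_s: 31.22
eef_pos: [0.5814, 0.2787, 0.0506]
orientation: [[-0.099, 0.995, 0.001], [0.995, 0.099, 0.0], [0.0, 0.001, -1.0]]
force: [0.0, 0.9, 0.2]
gripper_width: 0.219
gripper_force: 59.1
```

Emit:
jog_arm(
  rows=[
    [[0,0,0],0,-0.2],
    [[0,0,0],0,-0.2],
    [[0,0,0],0,-0.2],
    [[0,0,0],0,-0.2],
    [[0,0,0],0,-0.2],
  ],
)

```text
time_s: 31.85
eef_pos: [0.581, 0.2786, 0.0502]
orientation: [[-0.099, 0.995, -0.0], [0.995, 0.099, 0.0], [0.0, -0.0, -1.0]]
force: [-1.0, 0.7, -0.2]
gripper_width: 0.396
gripper_force: 0.0
```

Emit:
jog_arm(
  rows=[
    [[0,0,0.05],0,-0.2],
    [[0,0,0.15],0,-0.2],
    [[0,0,0.25],0,-0.2],
    [[0,-0.1,0.35],0,0.2],
    [[0,-0.2,0.4],0,0.2],
  ],
)

```text
time_s: 32.48
eef_pos: [0.5817, 0.1797, 0.252]
orientation: [[-0.101, 0.995, 0.003], [0.995, 0.101, 0.001], [0.0, 0.003, -1.0]]
force: [-0.0, -0.5, -0.4]
gripper_width: 0.601
gripper_force: 0.0
```

Run:
```python
from h import *
s=env.get_state();c=env.camera_params("wrist");print(s['eef_pos'])
w=env.grab_frame("wrist")[:,:,::-1];cv2.imwrite("pics/w10.png",w)
```

```text
[0.58167845 0.17967378 0.25201038]
```

View pics/w10.png

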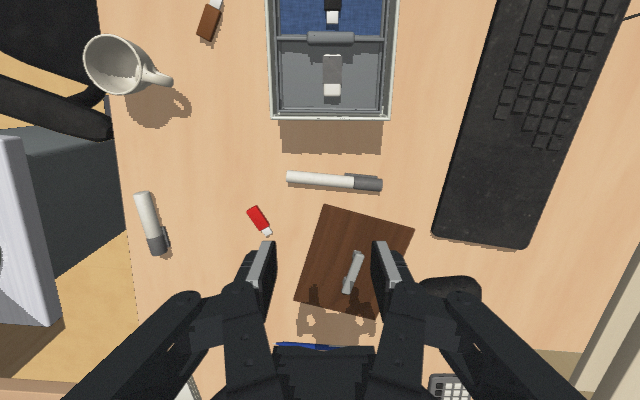

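Eraser lies flat in the bare compartment (331,75), USB on the felt (333,10). Now measure the lid again from further back, numerically.

Emit:
jog_arm(
  rows=[
    [[0.01,-0.12,0.02],-0.1,0.2],
    [[0.02,-0.24,0.05],-0.2,0.2],
    [[0.04,-0.36,0.1],-0.277,0.2],
    [[0.05,-0.48,0.1],-0.277,0.2],
    [[0.05,-0.6,0.1],-0.277,0.2],
  ],
)

```text
time_s: 33.15
eef_pos: [0.6064, -0.1223, 0.2999]
orientation: [[0.19, 0.982, 0.001], [0.982, -0.19, -0.0], [-0.0, 0.001, -1.0]]
force: [1.1, 0.7, 0.6]
gripper_width: 0.598
gripper_force: 0.0
```

Emit:
jog_arm(
  rows=[
    [[0,-0.05,0],0,0.2],
    [[0,-0.05,0],0,0.2],
    [[0,-0.05,0],0,0.2],
    [[0,-0.05,0],0,0.2],
    [[0,-0.05,0],0,0.2],
  ],
)

```text
time_s: 33.78
eef_pos: [0.6062, -0.1441, 0.2997]
orientation: [[0.188, 0.982, 0.0], [0.982, -0.188, 0.0], [0.0, 0.0, -1.0]]
force: [0.4, 0.0, 0.8]
gripper_width: 0.602
gripper_force: 0.0
```

Run:
```python
from h import *
s=env.get_state();c=env.camera_params("wrist");a=np.degrees(np.arctan2(s['orientation'][1,0],s['orientation'][0,0]))
print(s['eef_pos'],a,s['joint_positions'])
w=np.ascontiguousarray(env.grab_frame("wrist")[:,:,::-1])
uv=w2px(c,[.6423,.0164,.012])[0];h=w2px(c,prism([.6423,.0164,-.19],.14,.172,.006,.012));print(uv,h.min(0),h.max(0))
half=int(np.abs(h-uv).max()+10)
m=blob(w,uv,half,mask=w[:,:,2]<135);r=fit(c,m,(.14,.172),(.006,.012),[.6423,.0164,-.19]);show("lid",r)
b=w.astype(float)+1
roi=np.zeros(w.shape[:2],np.uint8);cv2.fillConvexPoly(roi,cv2.convexHull(w2px(c,prism(r[0],.125,.157,.012,.012)).astype(np.float32)).astype(np.int32),1)
mb=blob(w,w2px(c,[*r[0][:2],.03])[0],60,mask=(b[:,:,2]/b[:,:,0]<1.3)&(roi>0)&(w[:,:,1]>60))
show("bar",fit(c,mb,(.014,.07),(.026,.034),r[0]))
cv2.polylines(w,[cv2.convexHull(h0.astype(np.float32)).round().astype(int) for h0 in (w2px(c,prism(r[0],.14,.172,.006,.012)),w2px(c,prism(r[0],.014,.07,.034,.034)))],True,(0,255,0),1)
cv2.imwrite("pics/w11.png",w)
```

```text
[ 0.6062249  -0.14410104  0.29971356] 79.15415840074218 [-2.01566783e+01  2.49993039e+01  8.33290673e+00  7.33241577e+01
  4.28908094e-03  8.06891639e+01]
[326.51392084  26.32053812] [268.79215513 -54.21447671] [384.6889936   95.80278306]
lid [0.6412 0.009 ] -10.9 1-IoU 0.011
bar [0.6427 0.0189] -9.9 1-IoU 0.052
```

View pics/w11.png

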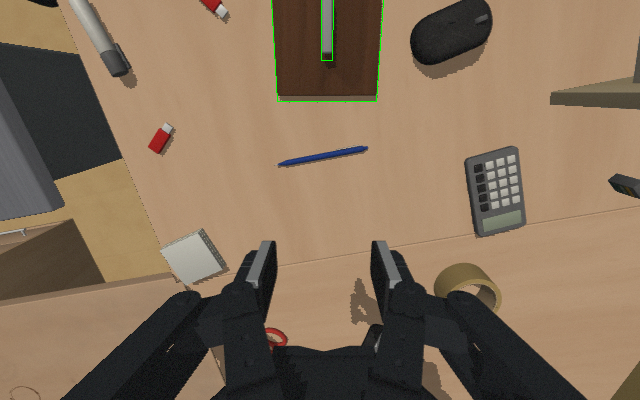

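The lid is cut off at the top of the frame, so its y is poor here (yaw is good). Moving 75 mm towards it and fitting again by numbers only.

Emit:
jog_arm(
  rows=[
    [[0.02,0.08,0.02],0,0.2],
    [[0.03,0.15,0.05],0,0.2],
    [[0.03,0.15,0.05],0,0.2],
    [[0.03,0.15,0.05],0,0.2],
    [[0.03,0.15,0.05],0,0.2],
  ],
)

```text
time_s: 34.45
eef_pos: [0.6207, -0.0711, 0.324]
orientation: [[0.191, 0.982, -0.001], [0.982, -0.191, -0.0], [-0.0, -0.001, -1.0]]
force: [-0.2, -0.2, 0.2]
gripper_width: 0.598
gripper_force: 0.0
```

```bash
cat > lid.py <<'E'
from h import *
s=env.get_state();c=env.camera_params("wrist");a=np.degrees(np.arctan2(s['orientation'][1,0],s['orientation'][0,0]))
print(s['eef_pos'],a)
w=np.ascontiguousarray(env.grab_frame("wrist")[:,:,::-1])
uv=w2px(c,[.6423,.0164,.012])[0];h=w2px(c,prism([.6423,.0164,-.19],.14,.172,.006,.012));print(uv,h.min(0),h.max(0))
half=int(np.abs(h-uv).max()+10)
for th in (125,145):
    m=blob(w,uv,half,mask=w[:,:,2]<th);r=fit(c,m,(.14,.172),(.006,.012),[.6423,.0164,-.19]);show("lid",r)
b=w.astype(float)+1
roi=np.zeros(w.shape[:2],np.uint8);cv2.fillConvexPoly(roi,cv2.convexHull(w2px(c,prism(r[0],.125,.157,.012,.012)).astype(np.float32)).astype(np.int32),1)
mb=blob(w,w2px(c,[*r[0][:2],.03])[0],60,mask=(b[:,:,2]/b[:,:,0]<1.3)&(roi>0)&(w[:,:,1]>60))
show("bar",fit(c,mb,(.014,.07),(.026,.034),r[0]))
E
python3 lid.py
```

```text
[ 0.62069788 -0.07108309  0.32398699] 78.99404363071635
[325.91699467  87.2266783 ] [274.8021976   20.30677877] [377.04563856 145.90111546]
lid [0.6424 0.0161] -10.8 1-IoU 0.062
lid [0.6429 0.0165] -10.4 1-IoU 0.037
bar [0.6419 0.018 ] -10.9 1-IoU 0.067
```

Emit:
jog_arm(
  rows=[
    [[0.02,0.09,-0.05],0,0.2],
    [[0.043,0.175,-0.15],0,0.2],
    [[0.043,0.175,-0.27],0,0.2],
    [[0.043,0.175,-0.39],0,0.2],
    [[0.043,0.175,-0.48],0,0.2],
  ],
)

```text
time_s: 35.12
eef_pos: [0.641, 0.0167, 0.0814]
orientation: [[0.191, 0.982, -0.003], [0.982, -0.191, 0.0], [-0.0, -0.003, -1.0]]
force: [0.2, -0.3, -0.5]
gripper_width: 0.599
gripper_force: 0.0
```

Emit:
jog_arm(
  rows=[
    [[0,0,-0.04],0,0.2],
    [[0,0,-0.07],0,0.2],
    [[0,0,-0.1],0,0.2],
    [[0,0,-0.1],0,0.2],
    [[0,0,-0.1],0,0.2],
  ],
)

```text
time_s: 35.75
eef_pos: [0.6432, 0.0171, 0.0354]
orientation: [[0.19, 0.982, 0.001], [0.982, -0.19, -0.0], [0.0, 0.001, -1.0]]
force: [-0.1, 0.1, -0.0]
gripper_width: 0.602
gripper_force: 0.0
```

Emit:
jog_arm(
  rows=[
    [[0,-0.002,-0.02],0,0.2],
    [[0,-0.002,-0.033],0,0.2],
    [[0,-0.002,-0.033],0,0.2],
    [[0,-0.002,-0.033],0,0.2],
    [[0,-0.002,-0.033],0,0.2],
  ],
)

```text
time_s: 36.38
eef_pos: [0.6428, 0.0162, 0.0183]
orientation: [[0.19, 0.982, 0.0], [0.982, -0.19, -0.0], [0.0, 0.0, -1.0]]
force: [-0.9, -0.4, 0.3]
gripper_width: 0.597
gripper_force: 0.0
```

Emit:
jog_arm(
  rows=[
    [[0,0,0],0,-1],
    [[0,0,0],0,-1],
    [[0,0,0],0,-1],
    [[0,0,0],0,-1],
    [[0,0,0],0,-1],
  ],
)

```text
time_s: 37.0
eef_pos: [0.6428, 0.0162, 0.0184]
orientation: [[0.19, 0.982, 0.0], [0.982, -0.19, -0.0], [0.0, 0.0, -1.0]]
force: [-0.7, -0.4, 3.4]
gripper_width: 0.143
gripper_force: 61.5
```

Emit:
jog_arm(
  rows=[
    [[0,0,0],0,-1],
    [[0,0,0.05],0,-1],
    [[0,0,0.12],0,-1],
    [[0,0,0.22],0,-1],
    [[0,0,0.32],0,-1],
  ],
)

```text
time_s: 37.62
eef_pos: [0.6416, 0.0162, 0.1782]
orientation: [[0.19, 0.982, -0.002], [0.982, -0.19, 0.0], [-0.0, -0.002, -1.0]]
force: [1.5, 0.5, -1.3]
gripper_width: 0.147
gripper_force: 60.8
```

Emit:
jog_arm(
  rows=[
    [[-0.02,0.1,0.03],0.09,-1],
    [[-0.04,0.2,0.05],0.18,-1],
    [[-0.07,0.31,0.05],0.269,-1],
    [[-0.1,0.42,0.05],0.269,-1],
    [[-0.11,0.5,0.05],0.269,-1],
  ],
)

```text
time_s: 38.25
eef_pos: [0.5858, 0.2683, 0.2021]
orientation: [[-0.092, 0.996, -0.002], [0.996, 0.092, -0.0], [-0.0, -0.002, -1.0]]
force: [1.1, -0.9, -2.5]
gripper_width: 0.147
gripper_force: 60.8
```

Emit:
jog_arm(
  rows=[
    [[-0.019,0.1,0],0,-1],
    [[-0.019,0.101,0],0,-1],
    [[-0.019,0.101,0],0,-1],
    [[-0.019,0.101,0],0,-1],
    [[-0.019,0.101,0],0,-1],
  ],
)

```text
time_s: 38.88
eef_pos: [0.5785, 0.3155, 0.203]
orientation: [[-0.089, 0.996, -0.0], [0.996, 0.089, -0.0], [-0.0, -0.0, -1.0]]
force: [0.3, 0.1, -2.3]
gripper_width: 0.146
gripper_force: 60.8
```

```bash
cat > chk.py <<'E'
from h import *
s=env.get_state();a=np.degrees(np.arctan2(s['orientation'][1,0],s['orientation'][0,0]));p=s['eef_pos'];print(p,a)
z=p[2]-.0184
for n in("wrist","top","side"):
    c=env.camera_params(n);w=np.ascontiguousarray(env.grab_frame(n)[:,:,::-1])
    q=[p[0],p[1],np.radians(a-90)];h=w2px(c,prism(q,.14,.172,z+.006,z+.012));lo,hi=h.min(0),h.max(0)
    print(n,lo.round(),hi.round())
    uv=h.mean(0);b=w.astype(float)+1
    m=blob(w,uv,int(np.abs(h-uv).max()+10),mask=(w[:,:,2]<(135 if n!='top' else 110))&(b[:,:,2]/b[:,:,0]>1.35))
    r=fit(c,m,(.14,.172),(z+.006,z+.012),q);show("lid "+n,r)
    cv2.imwrite(f"pics/chk_{n}.png",w)
E
python3 chk.py
```

```text
[0.57845697 0.31552603 0.20301565] 95.09718359399331
wrist [176.  86.] [468. 359.]
lid wrist [0.5794 0.3159] 5.1 1-IoU 0.313
top [113. 127.] [205. 206.]
lid top [0.5782 0.3198] 4.9 1-IoU 0.357
side [268.  60.] [342.  96.]
lid side [0.5779 0.3187] 5.1 1-IoU 0.419
```

Run:
```python
from h import *
w=cv2.imread("pics/chk_wrist.png");c=env.camera_params("wrist");s=env.get_state();p=s['eef_pos'];a=np.arctan2(s['orientation'][1,0],s['orientation'][0,0])-np.pi/2
z=p[2]-.0184
print(w2px(c,prism([p[0],p[1],a],.14,.172,z+.012,z+.012)[:4]).round(1))
for u in(240,320,400): print(u,[(v,w[v,u].tolist()) for v in range(78,98,1)])
for v in(110,130): print(v,[(u,w[v,u].tolist()) for u in list(range(165,200,2))],[(u,w[v,u].tolist()) for u in range(444,476,2)])
```

```text
[[467.9  86.1]
 [176.4  86.3]
 [218.6 358.6]
 [426.9 358.2]]
240 [(78, [187, 227, 244]), (79, [186, 227, 244]), (80, [185, 226, 244]), (81, [187, 227, 244]), (82, [185, 226, 244]), (83, [187, 227, 244]), (84, [187, 227, 244]), (85, [118, 154, 196]), (86, [60, 89, 133]), (87, [59, 88, 133]), (88, [60, 90, 133]), (89, [58, 84, 128]), (90, [57, 85, 126]), (91, [58, 84, 126]), (92, [55, 84, 126]), (93, [58, 84, 126]), (94, [60, 85, 129]), (95, [58, 86, 127]), (96, [58, 84, 125]), (97, [57, 84, 127])]
320 [(78, [182, 225, 244]), (79, [184, 226, 244]), (80, [184, 225, 244]), (81, [183, 225, 244]), (82, [184, 224, 244]), (83, [184, 225, 244]), (84, [186, 226, 244]), (85, [115, 150, 193]), (86, [56, 81, 120]), (87, [58, 82, 120]), (88, [57, 82, 118]), (89, [54, 75, 114]), (90, [53, 77, 112]), (91, [54, 77, 114]), (92, [48, 74, 111]), (93, [51, 73, 112]), (94, [49, 76, 113]), (95, [51, 76, 114]), (96, [53, 77, 115]), (97, [59, 81, 117])]
400 [(78, [179, 222, 244]), (79, [178, 223, 244]), (80, [178, 223, 243]), (81, [179, 223, 243]), (82, [181, 224, 244]), (83, [180, 225, 243]), (84, [182, 225
[... 1160 characters left out ...]
26, 244]), (173, [182, 225, 244]), (175, [185, 225, 244]), (177, [184, 225, 244]), (179, [184, 225, 244]), (181, [185, 225, 244]), (183, [184, 226, 244]), (185, [179, 222, 242]), (187, [54, 79, 113]), (189, [55, 78, 118]), (191, [57, 82, 123]), (193, [54, 77, 120]), (195, [56, 82, 123]), (197, [56, 81, 122]), (199, [57, 82, 121])] [(444, [57, 81, 121]), (446, [53, 76, 117]), (448, [58, 82, 122]), (450, [55, 81, 119]), (452, [58, 81, 125]), (454, [52, 83, 124]), (456, [58, 83, 126]), (458, [57, 84, 124]), (460, [78, 102, 137]), (462, [186, 227, 244]), (464, [187, 227, 244]), (466, [186, 228, 244]), (468, [185, 226, 244]), (470, [181, 225, 244]), (472, [185, 225, 244]), (474, [184, 226, 244])]
```

Lid edges agree with the prediction within about 0.5 mm. Correcting 2 mm and lowering.

Emit:
jog_arm(
  rows=[
    [[-0.004,0.002,-0.05],0,-1],
    [[-0.004,0.002,-0.1],0,-1],
    [[-0.004,0.002,-0.14],0,-1],
    [[-0.004,0.002,-0.17],0,-1],
    [[-0.004,0.002,-0.19],0,-1],
  ],
)

```text
time_s: 39.65
eef_pos: [0.576, 0.3175, 0.1074]
orientation: [[-0.09, 0.996, -0.0], [0.996, 0.09, -0.0], [-0.0, -0.0, -1.0]]
force: [-0.5, 0.1, -2.6]
gripper_width: 0.15
gripper_force: 60.8
```

Emit:
jog_arm(
  rows=[
    [[0,0,-0.015],0,-1],
    [[0,0,-0.03],0,-1],
    [[0,0,-0.04],0,-1],
    [[0,0,-0.04],0,-1],
    [[0,0,-0.04],0,-1],
  ],
)

```text
time_s: 40.28
eef_pos: [0.5763, 0.3178, 0.0884]
orientation: [[-0.091, 0.996, 0.0], [0.996, 0.091, 0.0], [0.0, 0.001, -1.0]]
force: [1.3, -0.1, -2.0]
gripper_width: 0.141
gripper_force: 60.8
```

Emit:
jog_arm(
  rows=[
    [[0,-0.001,-0.008],0,-1],
    [[0,-0.001,-0.016],0,-1],
    [[0,-0.001,-0.024],0,-1],
    [[0,-0.001,-0.029],0,-1],
    [[0,-0.001,-0.029],0,-1],
  ],
)

```text
time_s: 40.9
eef_pos: [0.5758, 0.3171, 0.0732]
orientation: [[-0.091, 0.996, -0.001], [0.996, 0.091, -0.0], [-0.0, -0.001, -1.0]]
force: [-0.8, 0.5, -2.1]
gripper_width: 0.145
gripper_force: 60.8
```

Emit:
jog_arm(
  rows=[
    [[0,0,0],0,-1],
    [[0,0,0],0,-0.3],
    [[0,0,0],0,-0.3],
    [[0,0,0],0,-0.3],
    [[0,0,0],0,-0.3],
  ],
)

```text
time_s: 41.52
eef_pos: [0.5762, 0.3173, 0.0738]
orientation: [[-0.091, 0.996, 0.0], [0.996, 0.091, 0.0], [0.0, 0.0, -1.0]]
force: [0.6, 0.1, 0.1]
gripper_width: 0.352
gripper_force: 0.0
```

Emit:
jog_arm(
  rows=[
    [[0,0,0.04],0,-0.3],
    [[0,0,0.12],0,-0.3],
    [[0,0,0.24],0,-0.3],
    [[0,-0.1,0.35],0,-0.3],
    [[0,-0.2,0.45],0,-0.3],
  ],
)

```text
time_s: 42.15
eef_pos: [0.576, 0.2308, 0.2861]
orientation: [[-0.092, 0.996, 0.001], [0.996, 0.092, 0.0], [0.0, 0.001, -1.0]]
force: [0.6, 0.7, 0.4]
gripper_width: 0.353
gripper_force: 0.0
```

```bash
cat > fin.py <<'E'
from h import *
s=env.get_state();c=env.camera_params("wrist");print(s['eef_pos'])
w=np.ascontiguousarray(env.grab_frame("wrist")[:,:,::-1]);b=w.astype(float)+1
for n,cc,im in(("wrist",c,w),("side",env.camera_params("side"),np.ascontiguousarray(env.grab_frame("side")[:,:,::-1]))):
    b=im.astype(float)+1;h=w2px(cc,prism([.577,.317,.09],.14,.172,.06,.066));uv=h.mean(0);print(n,h.min(0).round(),h.max(0).round())
    m=blob(im,uv,int(np.abs(h-uv).max()+8),mask=(im[:,:,2]<140)&(b[:,:,2]/b[:,:,0]>1.35))
    for z in(.06,.066): show(f"{n} z{z}",fit(cc,m,(.14,.172),(z,z+.006),[.577,.317,.09]))
E
python3 fin.py
```

```text
[0.57596221 0.23079878 0.28614416]
wrist [266.   5.] [396. 162.]
wrist z0.06 [0.577  0.3174] 5.3 1-IoU 0.055
wrist z0.066 [0.5769 0.3161] 5.3 1-IoU 0.082
side [272. 101.] [340. 140.]
side z0.06 [0.5745 0.3235] 5.2 1-IoU 0.237
side z0.066 [0.5708 0.3139] 5.2 1-IoU 0.237
```

The lid is centred within 1 mm, and the fit at home height is the better one. Handing in.

```bash
python3 -c "
from cell import env
print(env.finish_job())"
```

```text
the job is handed in; nothing more can be done
None
```

I packed the box in the order you gave and handed it in at about 42 s: staples on the floor, tray level over them, USB stick on the felt, eraser in the bare compartment, and the lid on. The last wrist image puts the lid within about 1 mm of centre and at its home height, and the mug was left alone; `finish_job()` returned no verdict.

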